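# Back the sample changer up by one notch

## Robot

A 6-joint arm with a two-finger parallel gripper is mounted at the origin on the work surface. World frame = base frame: x ahead of the robot, y to its left, z up, the work surface at z = 0. Lengths are in m, angles in rad, forces in N, time in s.
With the tool pointing down it reaches from about 0.35 to 0.775 m from the base axis. Payload 5.5 kg.
Tool frame: the origin (TCP) lies midway between the tips of the shut fingers; the grasp point (between the pads) lies hold_point_z behind it (hold_point_z is the distance from the TCP to the grasp point, in m); z points along the fingers, y is the direction in which the jaws open and shut (so a half turn about z gives the same grasp; the last joint's range is limited). The gripper opens to 85 mm and grips with 20 to 120 N. Pads are 22 mm wide; open, the fingers measure 114 mm over their backs; the gripper's body (76 mm by 85 mm) begins 54 mm behind the grasp point. The pads swing forward as they close: fully open they stand 13 mm farther back than shut.
Start: joints at [0.992, 0.313, 0.046, 1.304, 0, 1.431], TCP at [0.244, 0.521, 0.231] pointing down, gripper open.
Joint ranges: [-2.76, 2.76], [-0.86, 1.69], [-1.03, 1.26], [-2.2, 2.34], [-1.47, 1.5], [-3.14, 3.14]. Speed limits (rad/s): [2.57, 2.57, 3.14, 3.14, 3.14, 3.14].

## Interface

Orientations are given as a unit quaternion [w, x, y, z].
In Python, from workcell import * gives the robot as it stands. The module is installed in compiled form; this text tells all that it offers.
- The arm moves only by the tool jog_arm, never from a script. Its argument "plan" is a list of rows, each a list of 6 numbers: the shift along the world's x, y, z in m, then the turn, a rotation vector about the world's x, y, z in degrees. A call has exactly 10 rows; each row shifts and turns the commanded pose from where the row before left it; what a row does not reach is not made up. A row lasts 1/10 s, in which the tool goes at most 50 mm and 8.59 degrees, less where a joint would pass 70% of its speed; a pose out of reach is approached as far as the arm can. A call with a gripper value outside its range is refused whole. "hand" is the opening, from 0 (shut) to 1 (fully open), set as the call begins (left out, the last holds). The fingers move at their own pace and stop on an object; "force" is the grip in N (left out, the last holds). Time passes only in rows, so rows that do not move let the fingers close, or fill a call up. It gives the time, the measured TCP pose, the force and the opening at its end, in the units of the state.
- get_state(): the state, without advancing time (a new reading comes with each control period).
- read_camera(name): name is "side" or "top" or "wrist"; returns the picture (384x512x3 uint8, red, green, blue); there is no depth.
- calibration(name): a dict with "K" (3x3 intrinsics, pixels), "D" ([k1, k2, p1, p2, k3] as OpenCV has them; the pictures are not rectified), "world_to_cam" (4x4, takes a point from world to camera coordinates). Camera axes: x right, y down, z forward; pixel columns grow to the right and rows downward; lengths in m; the calibration is good to about 2 mm. A picture is of the moment at which its call begins: read the wrist's pose just before it. calibration takes no time and is no camera call; for the wrist camera it gives the pose at the moment of the call.
- hand_in(): hands the job in, once; it reports no verdict.
The state is a dict: "clock": time; "joint_pos": joint angles; "qvel": joint speeds; "tau": joint torques, N m; "tcp_pos": TCP position; "orientation": TCP orientation; "wrist_force": force on the tool from outside, world axes, zero at the start; "ft_torque": the same for the moment, N m; "finger_gap": finger opening in m.
Only numpy, scipy, OpenCV 4.12 (cv2) and the standard library are available. Lean on these libraries where they do the work, as an engineer would, in place of code of your own. Each camera call takes 0.05 s, during which the arm holds its last target.

## Task

The sample changer has been fed on one place too far. With a fingertip, lift its pawl by the red ball of the thumb lever and throw it right over onto its rest, push the turntable back (clockwise seen from above; the blue lugs on its rim are there to push on) by exactly one notch, then tip the pawl down again so that it drops fully home in the new notch. Pick nothing up: the sample vials ride along untouched in their pockets, and the beaker stays where it is, untouched.

Things in the scene. Friction and masses are not known exactly. Their poses are not given: they have to be found in the camera images.
- carousel (a joint): Turntable of the sample changer, rad, about 0 at its present notch, growing counter-clockwise from above (the feeding way). Ten notches 36 degrees (0.628 rad) apart: one notch back is -0.628. With the pawl down in a notch it has 0.05 rad of play either way. It turns stiffly (about 1.5 N at the lugs) and stays where it is left.
- pawl (a joint): Brass pawl with a thumb lever ending in a red ball, rad. 0: nose down, fully home in a notch. 0.16: nose on a land between notches, not home. 1.35: thrown over onto its rest pin, where it stays by its own weight. It balances at about 0.9 and falls one way or the other from there.
- carousel_hub (a point): Centre of the turntable, on its axis, 53 mm above the bench; turns with it. White tray 241 mm across, top 40 mm above the bench, with ten grey cup-shaped pockets (36 mm wide, 18 mm high, centres 76 mm from the axis) and ten blue lugs at its rim. Round it a notched steel ring 284 mm across, lands 36 mm above the bench, notches 10 mm deep and 22 mm wide.
- pawl_pivot (a point): Point of the pawl's pivot axis below the thumb lever, 44 mm above the bench; fixed to the base. x axis: from pivot to nose with the pawl home; y: along the pivot pin towards the hub; z up. The 12 mm wide arm with the nose (55 mm from the axis) lies 30 mm farther along +y, over the steel ring. An aluminium bracket stands 13 to 27 mm off at -y, up to 59 mm above the bench.
- pawl_ball (a point): Centre of the red ball (18 mm across) on the pawl's thumb lever, 52 mm from the pivot axis; moves with the pawl. Home, it is 32 mm from the axis towards the nose side and 85 mm above the bench; thrown over, 33 mm from the axis on the other side and 84 mm above the bench. Pushed level (about 1 N) from the nose side it lifts the pawl, from the other side it tips it down.
- dosing_tip (a point): Point of the glass dosing needle, 112 mm above the bench over one pocket; its head and arm (up to 210 mm high) and its post stand on the side of the turntable away from the robot.
- beaker: Loose glass beaker standing beside the changer, 68 mm across, 95 mm high; origin at the centre of its underside.
- lug0 (a point): Middle of the top of a blue finger lug (16 mm radially, 10 mm along the rim, 24 mm high, its top 64 mm above the bench, 110 mm from the turntable's axis); turns with the turntable. Lugs are numbered counter-clockwise.
- lug1 (a point): Middle of the top of a blue finger lug (16 mm radially, 10 mm along the rim, 24 mm high, its top 64 mm above the bench, 110 mm from the turntable's axis); turns with the turntable. Lugs are numbered counter-clockwise.
- lug2 (a point): Middle of the top of a blue finger lug (16 mm radially, 10 mm along the rim, 24 mm high, its top 64 mm above the bench, 110 mm from the turntable's axis); turns with the turntable. Lugs are numbered counter-clockwise.
- lug3 (a point): Middle of the top of a blue finger lug (16 mm radially, 10 mm along the rim, 24 mm high, its top 64 mm above the bench, 110 mm from the turntable's axis); turns with the turntable. Lugs are numbered counter-clockwise.
- lug4 (a point): Middle of the top of a blue finger lug (16 mm radially, 10 mm along the rim, 24 mm high, its top 64 mm above the bench, 110 mm from the turntable's axis); turns with the turntable. Lugs are numbered counter-clockwise.
- lug5 (a point): Middle of the top of a blue finger lug (16 mm radially, 10 mm along the rim, 24 mm high, its top 64 mm above the bench, 110 mm from the turntable's axis); turns with the turntable. Lugs are numbered counter-clockwise.
- lug6 (a point): Middle of the top of a blue finger lug (16 mm radially, 10 mm along the rim, 24 mm high, its top 64 mm above the bench, 110 mm from the turntable's axis); turns with the turntable. Lugs are numbered counter-clockwise.
- lug7 (a point): Middle of the top of a blue finger lug (16 mm radially, 10 mm along the rim, 24 mm high, its top 64 mm above the bench, 110 mm from the turntable's axis); turns with the turntable. Lugs are numbered counter-clockwise.
- lug8 (a point): Middle of the top of a blue finger lug (16 mm radially, 10 mm along the rim, 24 mm high, its top 64 mm above the bench, 110 mm from the turntable's axis); turns with the turntable. Lugs are numbered counter-clockwise.
- lug9 (a point): Middle of the top of a blue finger lug (16 mm radially, 10 mm along the rim, 24 mm high, its top 64 mm above the bench, 110 mm from the turntable's axis); turns with the turntable. Lugs are numbered counter-clockwise.
- vial_white: Loose amber glass sample vial with white cap, 28 mm across, 61 mm high, 35 g, standing in a pocket of the turntable with 1.5 mm of room round it; origin at the centre of its underside, 40 mm above the bench. It rides along with the turntable.
- vial_green: Loose amber glass sample vial with green cap, 28 mm across, 61 mm high, 35 g, standing in a pocket of the turntable with 1.5 mm of room round it; origin at the centre of its underside, 40 mm above the bench. It rides along with the turntable.
- vial_orange: Loose amber glass sample vial with orange cap, 28 mm across, 61 mm high, 35 g, standing in a pocket of the turntable with 1.5 mm of room round it; origin at the centre of its underside, 40 mm above the bench. It rides along with the turntable.
Things that resemble listed ones, but are neither listed nor needed, are in the scene too. Leave any purple look-alike of the vial_orange alone.

How it is judged:
By the outcome, as a careful person would: the job done as asked, in the order asked, and still so for the second after the job is handed in, with the robot touching nothing.
It also fails if it takes over 51 s, if anything falls off the work surface, if the arm or the gripper's body presses on something with over 40 N, if the wrist force passes 120 N, or if a joint passes its speed limit or range.

## Working session

There is one attempt and no reset: what is moved stays moved. The work goes in short steps, Python scripts to look and compute and a tool call to move; the robot and the scene stay as the last step left them, time stands still between calls to the robot, and variables do not carry over. Pictures are saved under pics/ and viewed, and the job is handed in when it is done.

Besides the shell and the picture viewer there is one more tool, called by a JSON object that holds its "op" and its "data". jog_arm: Moves the arm, as the interface text tells. Its arguments: {"type":"object","properties":{"plan":{"type":"array","items":{"type":"array","items":{"type":"number"}}},"hand":{"type":"number"},"force":{"type":"number"}},"required":["plan"]}

```bash
mkdir -p pics
python3 - <<'E'
from workcell import *
import cv2
print(get_state())
for n in ["side","top","wrist"]:
    im=read_camera(n); cv2.imwrite(f"pics/a_{n}.png",im[:,:,::-1])
    c=calibration(n); print(n,c["K"],c["D"],c["world_to_cam"])
E
```

```text
{'clock': 0.0, 'joint_pos': array([ 9.92378441e-01,  3.14012609e-01,  4.49668365e-02,  1.30362308e+00,
       -3.41452520e-05,  1.43119915e+00]), 'qvel': array([-1.60353331e-03, -1.60306408e-04, -7.01257450e-05, -1.07927753e-03,
        3.73279021e-04, -1.92786833e-03]), 'tau': array([ 1.98333632e-04, -4.80627322e+01,  2.98532063e+01,  1.89911155e-02,
       -5.60262833e-05,  1.08480512e-05]), 'tcp_pos': array([0.24402635, 0.52006598, 0.23039698]), 'orientation': array([-3.12966910e-04,  2.17654039e-01,  9.76025534e-01, -8.82569675e-04]), 'wrist_force': array([-0.41113097,  0.58169367, -0.44630517]), 'ft_torque': array([ 0.01474997,  0.01108475, -0.01287919]), 'finger_gap': 0.08517320349065326}
side [[357.6885544    0.         252.73703273]
 [  0.         357.6885544  192.7209356 ]
 [  0.           0.           1.        ]] [-0.06221183  0.          0.          0.          0.        ] [[-0.72242975 -0.69144148 -0.0019834   0.55377329]
 [-0.43612736  0.4578954  -0.77467718  0.32029043]
 [ 0.53655213 -0.55878483 -0.6323538   0.46712409]
 [ 0.          0.          0.          1.        
[... 159 characters left out ...]
 0.          0.          0.        ] [[-0.01555268 -0.99962825 -0.02239368  0.11024729]
 [-0.98290405  0.01939415 -0.18309421  0.6586796 ]
 [ 0.18346046  0.01916323 -0.98284029  0.95615805]
 [ 0.          0.          0.          1.        ]]
wrist [[294.16814786   0.         256.07451356]
 [  0.         294.16814786 193.0248781 ]
 [  0.           0.           1.        ]] [0.01360291 0.         0.         0.         0.        ] [[ 4.25408881e-01  9.05000849e-01 -8.64187218e-04 -5.74510397e-01]
 [ 8.67312254e-01 -4.07419733e-01  2.85969606e-01 -3.68792122e-02]
 [ 2.58450650e-01 -1.22403531e-01 -9.58238299e-01  3.79765285e-01]
 [ 0.00000000e+00  0.00000000e+00  0.00000000e+00  1.00000000e+00]]
```

View pics/a_top.png

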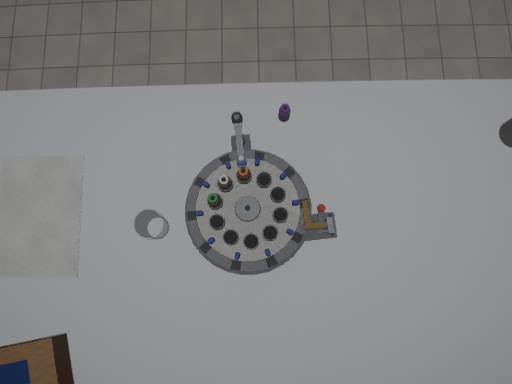

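View pics/a_side.png

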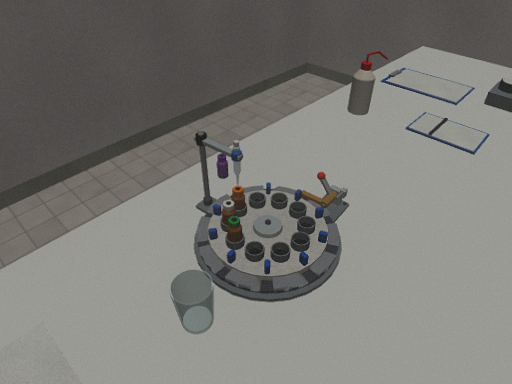

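View pics/a_wrist.png

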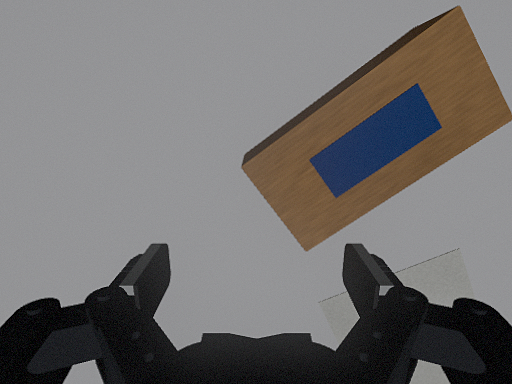

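```bash
cat > h.py <<'E'
import numpy as np, cv2
from workcell import *
def pix2z(c,uv,z):
    K,D,T=np.array(c["K"]),np.array(c["D"]),np.array(c["world_to_cam"])
    p=cv2.undistortPoints(np.array(uv,float).reshape(-1,1,2),K,D).reshape(-1,2)
    R,t=T[:3,:3],T[:3,3]; o=-R.T@t
    d=np.c_[p,np.ones(len(p))]@R
    return o+d*((z-o[2])/d[:,2])[:,None]
def proj(c,P):
    T=np.array(c["world_to_cam"]);P=np.array(P,float).reshape(-1,3)
    return cv2.projectPoints(P,cv2.Rodrigues(T[:3,:3])[0],T[:3,3],np.array(c["K"]),np.array(c["D"]))[0].reshape(-1,2)
def blobs(im,lo,hi,amin=4,amax=400):
    h=cv2.cvtColor(im,cv2.COLOR_RGB2HSV)
    m=cv2.inRange(h,lo,hi); n,l,s,ce=cv2.connectedComponentsWithStats(m)
    return [(ce[i],s[i,4]) for i in range(1,n) if amin<=s[i,4]<=amax]
E
python3 - <<'E'
from h import *
import workcell
print([x for x in dir(workcell) if not x.startswith('_')], getattr(workcell,'hold_point_z',None))
for n in ["top","side"]:
    im=cv2.imread(f"pics/a_{n}.png")[:,:,::-1].copy(); c=calibration(n)
    b=blobs(im,(105,120,50),(130,255,255))
    print(n,"blue")
    for ce,a in b: print(ce.round(1),a,pix2z(c,[ce],.060)[0].round(4))
    print("red")
    for ce,a in blobs(im,(0,150,80),(6,255,255))+blobs(im,(172,150,80),(180,255,255)): print(ce.round(1),a,pix2z(c,[ce],.085)[0].round(4))
    print(pix2z(c,[[247.5,208.5]],.053))
im=cv2.imread("pics/a_top.png"); cv2.imwrite("pics/a_topz.png",cv2.resize(im[140:290,170:350],None,fx=4,fy=4,interpolation=2))
E
```

```text
['MotionError', 'calibration', 'get_state', 'hand_in', 'hold_point_z', 'read_camera'] 0.0187
top blue
[241.  162.8] 24 [0.7242 0.1216 0.06  ]
[256.7 160.7] 21 [0.7283 0.0855 0.06  ]
[227.1 163.5] 22 [0.7231 0.1536 0.06  ]
[282.7 174.8] 24 [0.694  0.0267 0.06  ]
[205.  183.4] 23 [0.6774 0.2045 0.06  ]
[295.7 201.6] 22 [ 0.6314 -0.0008  0.06  ]
[198.4 212.4] 23 [0.6109 0.2193 0.06  ]
[289.8 231.3] 24 [0.5646 0.0146 0.06  ]
[210.4 239.9] 25 [0.5485 0.192  0.06  ]
[267.1 252. ] 24 [0.5197 0.0662 0.06  ]
[236.7 255.3] 25 [0.5136 0.1336 0.06  ]
red
[320.8 207.5] 28 [ 0.6133 -0.0534  0.085 ]
[[0.61879291 0.10843695 0.053     ]]
side blue
[402.3  68.8] 6 [ 0.8045 -0.8707  0.06  ]
[423.8  91.2] 136 [ 0.6568 -0.7223  0.06  ]
[408.9 125.7] 7 [ 0.5878 -0.4521  0.06  ]
[480.2 143.7] 36 [ 0.405  -0.4968  0.06  ]
[448.  142.6] 5 [ 0.4711 -0.439   0.06  ]
[236.2 153.4] 26 [ 0.8366 -0.0139  0.06  ]
[267.9 184.7] 13 [0.6954 0.0258 0.06  ]
[297.9 191.4] 17 [ 0.6329 -0.0013  0.06  ]
[216.5 206.4] 22 [0.7236 0.1522 0.06  ]
[319.3 208.8] 24 [0.5665 0.0131 0.06  ]
[212.3 229.9] 25 [0.6786 0.203  0.06  ]
[322.9 234.9] 42 [0.5184 0.0687 0.06  ]
[230.7 253.1] 36 [0.6112 0.2188 0.06  ]
[303.8 256.4] 48 [0.5124 0.1351 0.06  ]
[229.5 261.2] 6 [0.5994 0.2329 0.06  ]
[266.9 265.4] 50 [0.546  0.1949 0.06  ]
red
[377.3  53.3] 26 [ 0.9289 -0.8929  0.085 ]
[366.4  62.4] 34 [ 0.9056 -0.7646  0.085 ]
[321.1 174.8] 29 [ 0.6142 -0.0556  0.085 ]
[[0.67848008 0.10747801 0.053     ]]
```

View pics/a_topz.png

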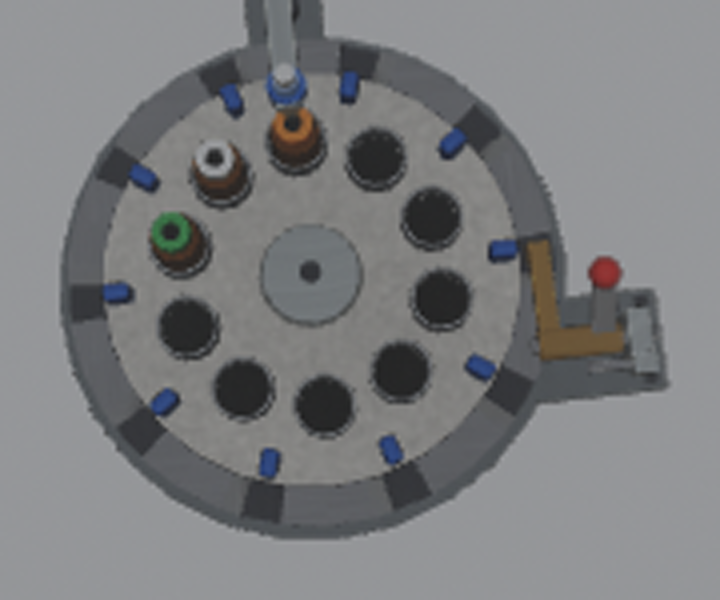

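{"op": "jog_arm", "data": {"plan": [[0.02,-0.028,0,0,0,2],[0.02,-0.028,0,0,0,2],[0.02,-0.028,0,0,0,2],[0.02,-0.028,0,0,0,2],[0.02,-0.028,0,0,0,2],[0.02,-0.028,0,0,0,2],[0.02,-0.028,0,0,0,2],[0.02,-0.028,0,0,0,2],[0.02,-0.028,0,0,0,2],[0.02,-0.028,0,0,0,2]], "hand": 0}}

```text
clock: 1.15
tcp_pos: [0.4448, 0.2392, 0.2312]
orientation: [-0.0, 0.044, 0.999, 0.0]
wrist_force: [0.0, 1.1, 0.1]
finger_gap: -0.0
```

Run:
```python
from h import *
from scipy.optimize import least_squares
L={}
for n in ["top","side"]:
    im=cv2.imread(f"pics/a_{n}.png")[:,:,::-1].copy(); c=calibration(n)
    P=[pix2z(c,[ce],.060)[0][:2] for ce,a in blobs(im,(105,120,50),(130,255,255),8)]
    P=np.array([p for p in P if abs(np.linalg.norm(p-[.62,.109])-.11)<.006 and np.linalg.norm(p-[.7242,.1216])>.01])
    f=lambda q:np.r_[[ (lambda d:(np.hypot(*d)-.11, .11*(((np.arctan2(d[1],d[0])-q[2]+np.pi/10)%(np.pi/5))-np.pi/10)))(p-q[:2]) for p in P]].ravel()
    r=least_squares(f,[.62,.109,np.arctan2(-.11,.0125)])
    print(n,len(P),r.x,np.degrees(r.x[2]),np.sqrt(r.cost*2/len(P)))
```

```text
top 10 [ 0.62113441  0.10952756 -1.47793667] -84.67953336987651 0.000535073507980876
side 9 [ 0.6213593   0.10953249 -1.48127956] -84.87106698915572 0.0022483850093065715
```

{"op": "jog_arm", "data": {"plan": [[0.021,-0.0293,0,0,0,1],[0.021,-0.0293,0,0,0,1],[0.021,-0.0293,0,0,0,1],[0.021,-0.0293,0,0,0,1],[0.021,-0.0293,0,0,0,1],[0.021,-0.0293,0,0,0,1],[0.021,-0.0293,0,0,0,1],[0.021,-0.0293,0,0,0,1],[0.021,-0.0293,0,0,0,1],[0.021,-0.0293,0,0,0,1]]}}

```text
clock: 2.15
tcp_pos: [0.6548, -0.0537, 0.2309]
orientation: [-0.0, -0.043, 0.999, 0.0]
wrist_force: [-0.2, 0.2, 0.1]
finger_gap: -0.0001
```

{"op": "jog_arm", "data": {"plan": [[0,0,-0.025,0,0,0],[0,0,-0.025,0,0,0],[0,0,-0.025,0,0,0],[0,0,-0.025,0,0,0],[0,0,-0.02,0,0,0],[0,0,-0.015,0,0,0],[0,0,-0.01,0,0,0],[0,0,-0.005,0,0,0],[0,0,-0.002,0,0,0],[0,0,0,0,0,0]]}}

```text
clock: 3.15
tcp_pos: [0.6546, -0.0525, 0.0797]
orientation: [0.0, -0.042, 0.999, -0.0]
wrist_force: [-0.4, 0.1, 0.7]
finger_gap: 0.0001
```

```bash
cat > snap.py <<'E'
import sys
from h import *
t=sys.argv[1]
s=get_state(); print(s["clock"],s["tcp_pos"].round(4),s["wrist_force"].round(1))
for n in sys.argv[2:]:
    im=read_camera(n); cv2.imwrite(f"pics/{t}_{n}.png",im[:,:,::-1])
    z=im[140:290,170:350] if n=="top" else im[130:330,170:410] if n=="side" else im
    cv2.imwrite(f"pics/{t}_{n}z.png",cv2.resize(z[:,:,::-1],None,fx=3 if n!="wrist" else 1,fy=3 if n!="wrist" else 1,interpolation=2))
E
python3 snap.py b top side
```

```text
3.15 [ 0.6546 -0.0525  0.0797] [-0.4  0.1  0.7]
```

View pics/b_sidez.png

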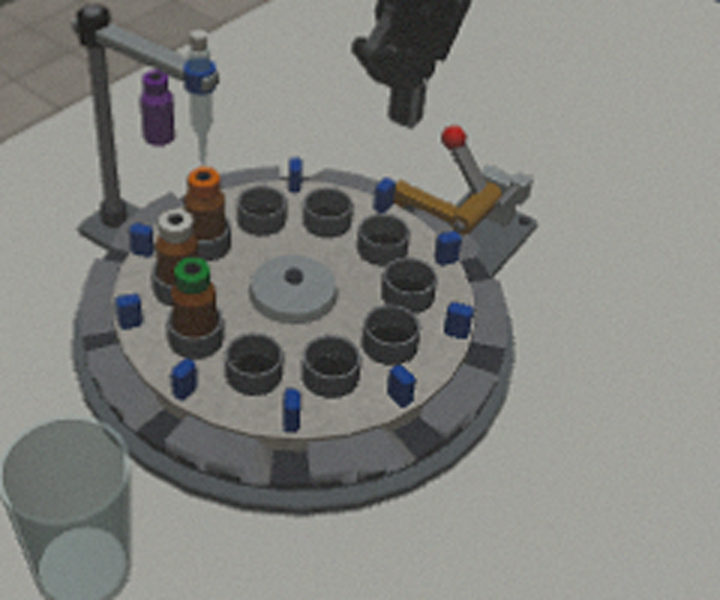

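View pics/b_topz.png

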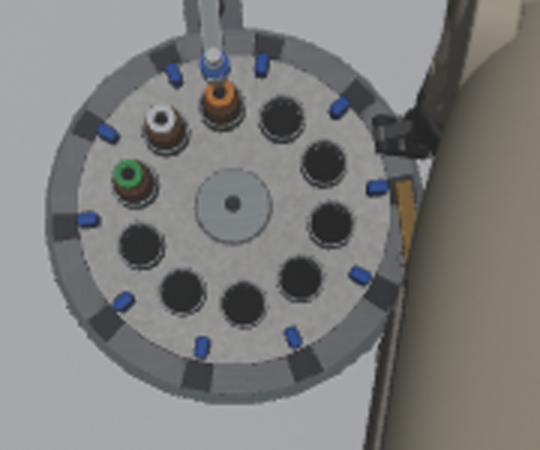

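{"op": "jog_arm", "data": {"plan": [[-0.008,-0.0015,0,0,0,0],[-0.008,-0.0015,0,0,0,0],[-0.006,-0.0005,0,0,0,0],[-0.005,-0.0005,0,0,0,0],[-0.005,-0.0005,0,0,0,0],[-0.005,-0.0005,0,0,0,0],[-0.005,-0.0005,0,0,0,0],[-0.005,-0.0005,0,0,0,0],[-0.005,-0.0005,0,0,0,0],[0,0,0,0,0,0]]}}

```text
clock: 4.25
tcp_pos: [0.6012, -0.0589, 0.0791]
orientation: [-0.001, -0.042, 0.999, 0.0]
wrist_force: [0.2, -0.2, 0.4]
finger_gap: -0.0002
```

```bash
python3 snap.py c side
```

```text
4.25 [ 0.6012 -0.0589  0.0791] [ 0.2 -0.2  0.4]
```

View pics/c_sidez.png

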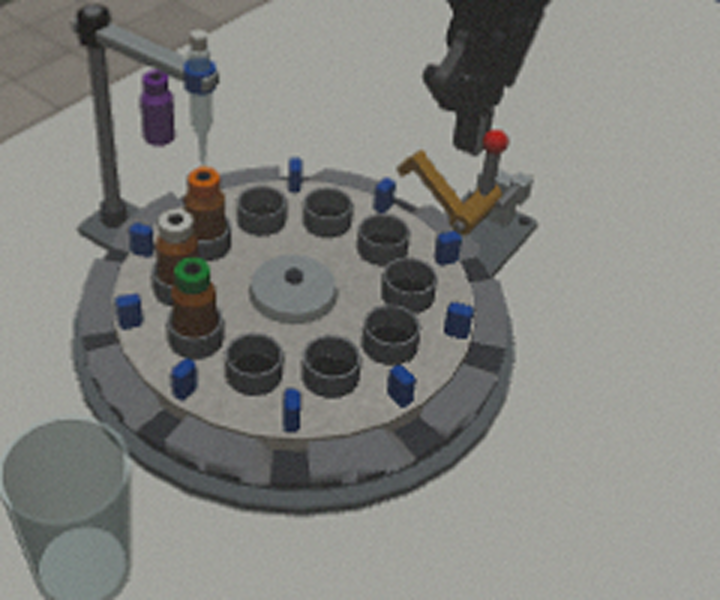

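{"op": "jog_arm", "data": {"plan": [[-0.004,-0.0004,0,0,0,0],[-0.004,-0.0004,0,0,0,0],[-0.004,-0.0004,0,0,0,0],[-0.004,-0.0004,0,0,0,0],[-0.003,-0.0003,0,0,0,0],[-0.003,-0.0003,0,0,0,0],[-0.002,0,0,0,0,0],[0,0,0,0,0,0],[0,0,0,0,0,0],[0,0,0,0,0,0]]}}

```text
clock: 5.3
tcp_pos: [0.5785, -0.0611, 0.0794]
orientation: [0.0, -0.042, 0.999, 0.0]
wrist_force: [-0.4, -0.4, -0.6]
finger_gap: -0.0002
```

```bash
python3 snap.py d side
```

```text
5.3 [ 0.5785 -0.0611  0.0794] [-0.4 -0.4 -0.6]
```

View pics/d_sidez.png

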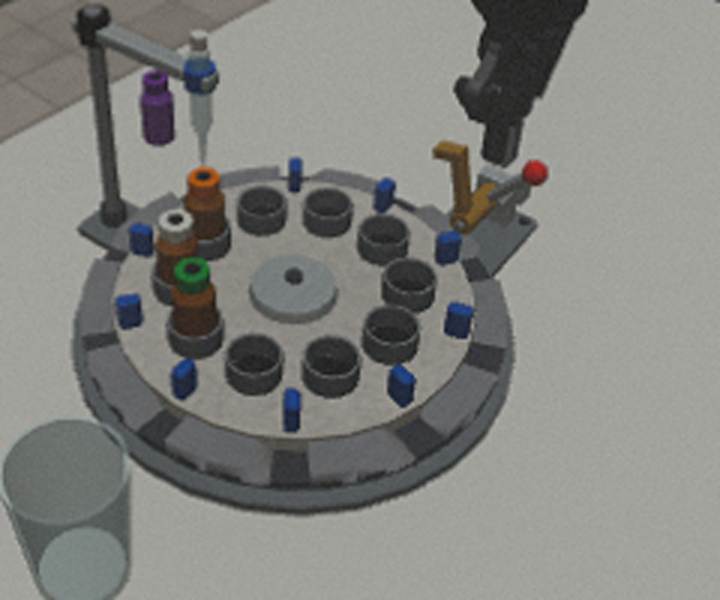

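Run:
```python
from h import *
hub=np.array([.621,.1095]); 
def f(lug,d): 
    a=np.radians(lug); t=np.array([np.sin(a),-np.cos(a)]); r=np.array([np.cos(a),np.sin(a)])
    return hub+.110*r-d*t
for l,d in [(-156.7,.028),(-156.7,.0195)]+[(-156.7-4*k,.0195) for k in range(1,10)]: print(l,d,f(l,d).round(4))
```

```text
-156.7 0.028 [0.531  0.0403]
-156.7 0.0195 [0.5277 0.0481]
-160.7 0.0195 [0.5236 0.0547]
-164.7 0.0195 [0.52   0.0617]
-168.7 0.0195 [0.517  0.0688]
-172.7 0.0195 [0.5144 0.0762]
-176.7 0.0195 [0.5123 0.0837]
-180.7 0.0195 [0.5108 0.0913]
-184.7 0.0195 [0.5098 0.0991]
-188.7 0.0195 [0.5093 0.1069]
-192.7 0.0195 [0.5094 0.1147]
```

{"op": "jog_arm", "data": {"plan": [[0.002,-0.001,0.02,0,0,0],[0,0,0.03,0,0,0],[0,0,0.03,0,0,0],[0,0.01,0.01,0,0,2],[-0.008,0.018,0,0,0,4],[-0.012,0.022,0,0,0,4],[-0.012,0.022,0,0,0,4],[-0.009,0.018,0,0,0,4],[0,0,0,0,0,0],[0,0,0,0,0,0]]}}

```text
clock: 6.35
tcp_pos: [0.5392, 0.0284, 0.1689]
orientation: [-0.0, -0.199, 0.98, -0.0]
wrist_force: [0.5, -0.0, -0.4]
finger_gap: -0.0002
```

{"op": "jog_arm", "data": {"plan": [[-0.006,0.009,-0.01,0,0,0],[0,0,-0.02,0,0,0],[0,0,-0.02,0,0,0],[0,0,-0.02,0,0,0],[0,0,-0.015,0,0,0],[0,0,-0.013,0,0,0],[0,0,-0.01,0,0,0],[0,0,-0.007,0,0,0],[0,0,-0.003,0,0,0],[0,0,0,0,0,0]]}}

```text
clock: 7.35
tcp_pos: [0.5334, 0.0367, 0.0511]
orientation: [-0.0, -0.198, 0.98, 0.0]
wrist_force: [-0.1, -0.1, 1.1]
finger_gap: -0.0003
```

```bash
python3 snap.py e side
```

```text
7.35 [0.5334 0.0367 0.0511] [-0.1 -0.1  1.1]
```

View pics/e_sidez.png

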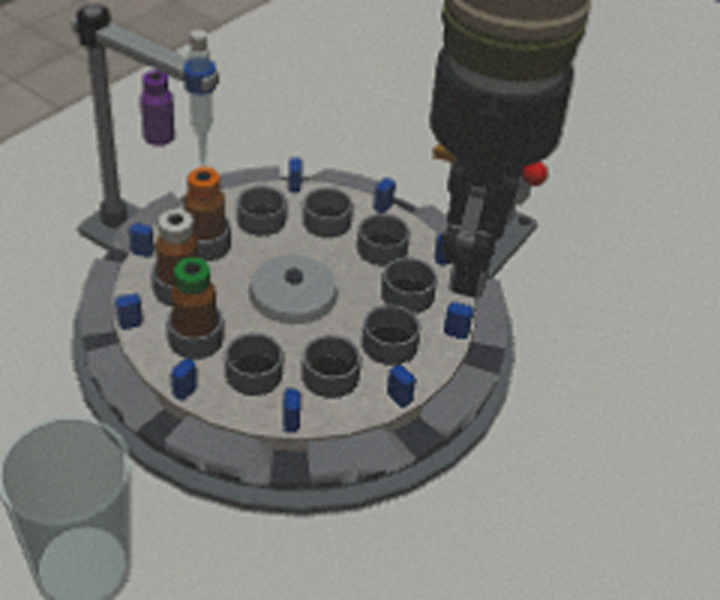

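{"op": "jog_arm", "data": {"plan": [[-0.003,0.006,0,0,0,0],[-0.0027,0.0054,0,0,0,0],[-0.0021,0.0033,0,0,0,-2],[-0.002,0.0033,0,0,0,-2],[-0.0018,0.0035,0,0,0,-2],[-0.0018,0.0035,0,0,0,-2],[-0.0015,0.0035,0,0,0,-2],[-0.0015,0.0036,0,0,0,-2],[-0.0013,0.0037,0,0,0,-2],[-0.0013,0.0037,0,0,0,-2]]}}

```text
clock: 8.4
tcp_pos: [0.5149, 0.0767, 0.052]
orientation: [0.001, -0.059, 0.998, -0.0]
wrist_force: [1.5, -1.6, -0.6]
finger_gap: -0.0003
```

```bash
cat > ang.py <<'E'
import sys
from h import *
hub=np.array([.6211,.1095])
t=sys.argv[1]
s=get_state(); print(s["clock"],s["tcp_pos"].round(4),s["wrist_force"].round(1))
for n in sys.argv[2:]:
    im=read_camera(n); cv2.imwrite(f"pics/{t}_{n}.png",im[:,:,::-1]); c=calibration(n)
    z=im[140:290,170:350] if n=="top" else im[130:330,170:410]
    cv2.imwrite(f"pics/{t}_{n}z.png",cv2.resize(z[:,:,::-1],None,fx=3,fy=3,interpolation=2))
    o=[]
    for ce,a in blobs(im,(105,120,50),(130,255,255),8):
        p=pix2z(c,[ce],.060)[0][:2]-hub
        if abs(np.hypot(*p)-.11)<.005: 
            g=np.degrees(np.arctan2(p[1],p[0])); o.append((round(g,1),round((g+84.68+18)%36-18,2),a))
    print(n,o,"median",np.median([x[1] for x in o]))
E
python3 ang.py f side top
```

```text
8.4 [0.5149 0.0767 0.052 ] [ 1.5 -1.6 -0.6]
side [(np.float64(-29.8), np.float64(-17.15), np.int32(8)), (np.float64(-65.1), np.float64(-16.43), np.int32(17)), (np.float64(6.7), np.float64(-16.65), np.int32(11)), (np.float64(-103.0), np.float64(17.67), np.int32(39)), (np.float64(42.2), np.float64(-17.15), np.int32(27)), (np.float64(78.4), np.float64(-16.93), np.int32(31)), (np.float64(-173.5), np.float64(-16.81), np.int32(45)), (np.float64(115.0), np.float64(-16.29), np.int32(40)), (np.float64(150.6), np.float64(-16.75), np.int32(51))] median -16.75
top [(np.float64(-29.7), np.float64(-17.03), np.int32(21)), (np.float64(42.1), np.float64(-17.23), np.int32(19)), (np.float64(-65.8), np.float64(-17.14), np.int32(24)), (np.float64(78.3), np.float64(-17.0), np.int32(21)), (np.float64(114.2), np.float64(-17.07), np.int32(24))] median -17.07
```

View pics/f_sidez.png

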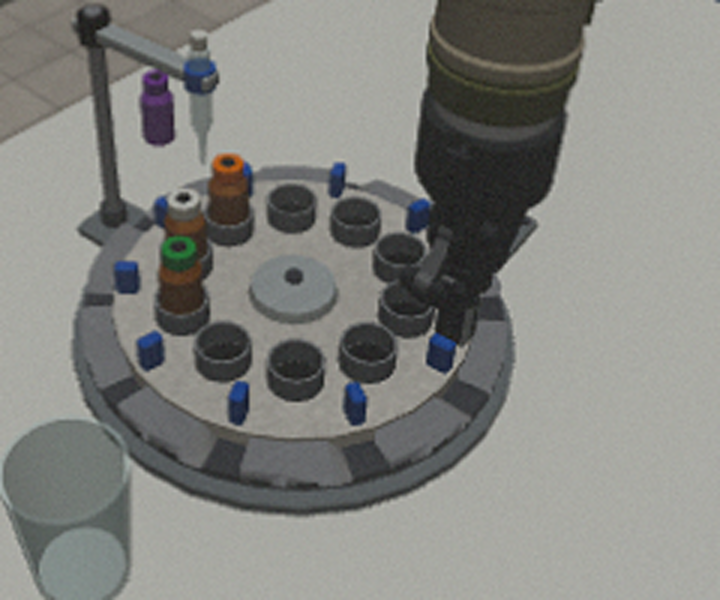

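{"op": "jog_arm", "data": {"plan": [[-0.0011,0.0037,0,0,0,-2],[-0.001,0.0038,0,0,0,-2],[-0.0008,0.0038,0,0,0,-2],[-0.0007,0.0038,0,0,0,-2],[-0.0005,0.0038,0,0,0,-2],[-0.0004,0.0039,0,0,0,-2],[-0.0003,0.0039,0,0,0,-2],[-0.0001,0.0039,0,0,0,-2],[0,0,0,0,0,0],[0,0,0,0,0,0]]}}

```text
clock: 9.5
tcp_pos: [0.5092, 0.1071, 0.0514]
orientation: [-0.0, 0.079, 0.997, 0.0]
wrist_force: [0.3, 0.4, -0.5]
finger_gap: -0.0001
```

```bash
python3 ang.py g side top
```

```text
9.5 [0.5092 0.1071 0.0514] [ 0.3  0.4 -0.5]
side [(np.float64(-45.6), np.float64(3.12), np.int32(19)), (np.float64(-81.9), np.float64(2.8), np.int32(24)), (np.float64(25.5), np.float64(2.21), np.int32(22)), (np.float64(61.6), np.float64(2.29), np.int32(25)), (np.float64(98.0), np.float64(2.67), np.int32(33)), (np.float64(169.1), np.float64(1.77), np.int32(62)), (np.float64(134.2), np.float64(2.93), np.int32(48))] median 2.67
top [(np.float64(-9.6), np.float64(3.06), np.int32(22)), (np.float64(26.4), np.float64(3.12), np.int32(24)), (np.float64(-45.7), np.float64(2.99), np.int32(23)), (np.float64(62.6), np.float64(3.25), np.int32(21)), (np.float64(-81.8), np.float64(2.84), np.int32(23)), (np.float64(98.5), np.float64(3.15), np.int32(9)), (np.float64(-117.7), np.float64(2.96), np.int32(25))] median 3.06
```

{"op": "jog_arm", "data": {"plan": [[0,0.002,0,0,0,-1],[0,0.002,0,0,0,-1],[0,0.0018,0,0,0,-1],[0,0,0,0,0,0],[0,0,0,0,0,0],[0,0,0,0,0,0],[0,0,0,0,0,0],[0,0,0,0,0,0],[0,0,0,0,0,0],[0,0,0,0,0,0]]}}

```text
clock: 10.6
tcp_pos: [0.5094, 0.1128, 0.0513]
orientation: [0.0, 0.106, 0.994, 0.0]
wrist_force: [0.1, 0.4, -0.5]
finger_gap: 0.0002
```

```bash
python3 ang.py g2 side top
```

```text
10.6 [0.5094 0.1128 0.0513] [ 0.1  0.4 -0.5]
side [(np.float64(-48.2), np.float64(0.51), np.int32(17)), (np.float64(22.8), np.float64(-0.5), np.int32(23)), (np.float64(59.1), np.float64(-0.24), np.int32(26)), (np.float64(95.5), np.float64(0.14), np.int32(37)), (np.float64(166.8), np.float64(-0.54), np.int32(60)), (np.float64(132.1), np.float64(0.74), np.int32(46))] median -0.04999999999999999
top [(np.float64(-12.1), np.float64(0.56), np.int32(22)), (np.float64(23.9), np.float64(0.54), np.int32(23)), (np.float64(-48.2), np.float64(0.46), np.int32(22)), (np.float64(59.9), np.float64(0.58), np.int32(23)), (np.float64(-84.3), np.float64(0.37), np.int32(22)), (np.float64(-120.3), np.float64(0.38), np.int32(23))] median 0.5
```

View pics/g2_topz.png

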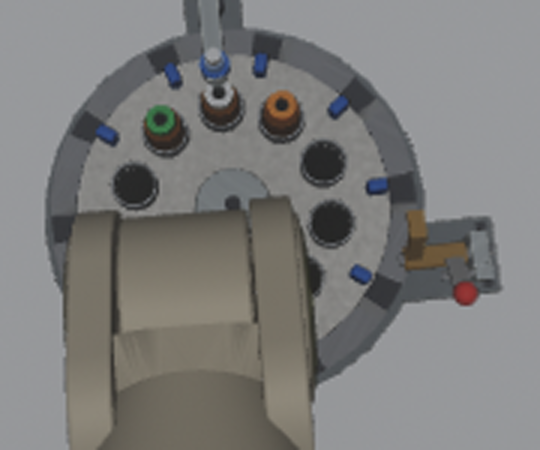

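{"op": "jog_arm", "data": {"plan": [[0,0.0008,0,0,0,0],[0,0,0,0,0,0],[0,0,0,0,0,0],[0.001,-0.006,0,0,0,0],[0.001,-0.006,0,0,0,0],[0,0,0.015,0,0,0],[0,0,0.025,0,0,0],[0,0,0.03,0,0,0],[0,0,0.03,0,0,0],[0,-0.01,0.02,0,0,0]]}}

```text
clock: 11.7
tcp_pos: [0.5122, 0.0917, 0.1736]
orientation: [0.001, 0.105, 0.994, 0.0]
wrist_force: [0.4, 0.1, 0.1]
finger_gap: 0.0001
```

{"op": "jog_arm", "data": {"plan": [[0,-0.02,0,0,0,3],[0,-0.025,0,0,0,3],[0,-0.025,0,0,0,3],[0,-0.025,0,0,0,3],[0,-0.025,0,0,0,3],[0,-0.02,0,0,0,2.5],[0.002,-0.01,0,0,0,0],[0,0,0,0,0,0],[0,0,0,0,0,0],[0,0,0,0,0,0]]}}

```text
clock: 12.7
tcp_pos: [0.5133, -0.0576, 0.1713]
orientation: [-0.0, -0.047, 0.999, 0.0]
wrist_force: [0.1, 0.4, -0.4]
finger_gap: 0.0002
```

```bash
python3 ang.py h side top
python3 - <<'E'
from h import *
for n in ["top","side"]:
    im=cv2.imread(f"pics/h_{n}.png")[:,:,::-1].copy(); c=calibration(n)
    for ce,a in blobs(im,(0,150,80),(6,255,255))+blobs(im,(172,150,80),(180,255,255)): print(n,ce.round(1),a,pix2z(c,[ce],.084)[0].round(4))
E
```

```text
12.7 [ 0.5133 -0.0576  0.1713] [ 0.1  0.4 -0.4]
side [(np.float64(-48.5), np.float64(0.18), np.int32(13)), (np.float64(-83.9), np.float64(0.76), np.int32(17)), (np.float64(22.9), np.float64(-0.46), np.int32(23)), (np.float64(-119.4), np.float64(1.24), np.int32(25)), (np.float64(58.9), np.float64(-0.43), np.int32(28)), (np.float64(-155.7), np.float64(0.98), np.int32(30)), (np.float64(95.7), np.float64(0.35), np.int32(41)), (np.float64(167.6), np.float64(0.3), np.int32(42)), (np.float64(131.6), np.float64(0.3), np.int32(40))] median 0.3
top [(np.float64(-12.3), np.float64(0.36), np.int32(22)), (np.float64(23.9), np.float64(0.54), np.int32(23)), (np.float64(-48.2), np.float64(0.46), np.int32(22)), (np.float64(59.9), np.float64(0.57), np.int32(21)), (np.float64(-84.5), np.float64(0.18), np.int32(22)), (np.float64(95.7), np.float64(0.38), np.int32(21)), (np.float64(-120.4), np.float64(0.29), np.int32(24)), (np.float64(131.9), np.float64(0.58), np.int32(22)), (np.float64(-156.3), np.float64(0.39), np.int32(25)), (np.float64(167.9), np.float64(0.55), np.int32(23))] median 0.42500000000000004
top [322.2 235.8] 4 [ 0.5515 -0.0541  0.084 ]
side [369.5  53.5] 6 [ 0.9515 -0.8709  0.084 ]
side [366.1  62.4] 32 [ 0.9076 -0.7662  0.084 ]
side [347.9 186.2] 30 [ 0.5507 -0.0625  0.084 ]
```

View pics/h_sidez.png

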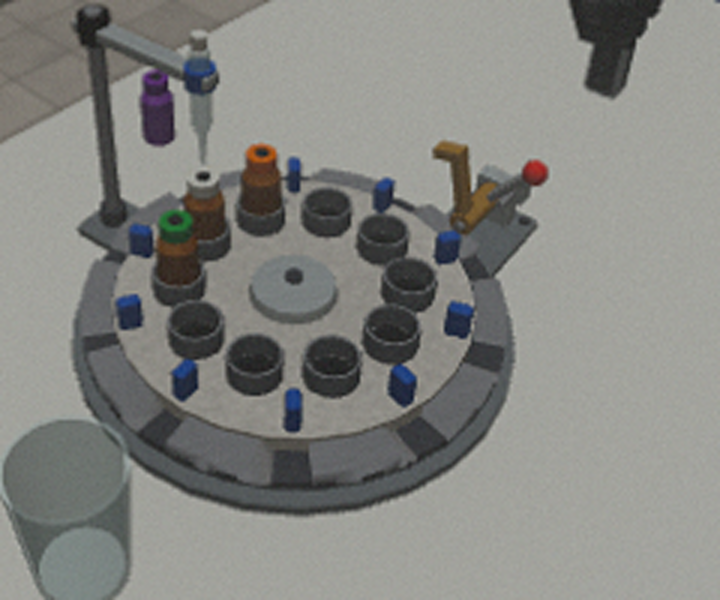

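View pics/h_topz.png

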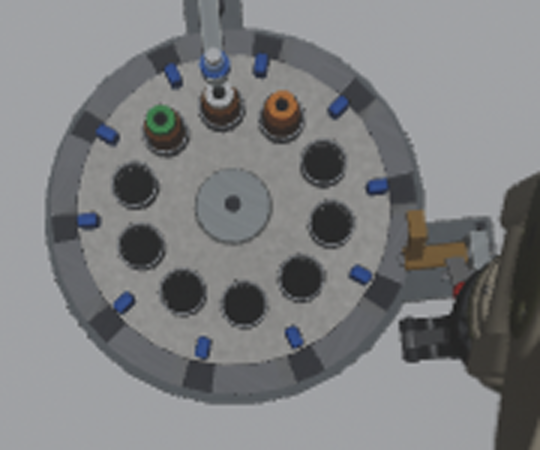

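{"op": "jog_arm", "data": {"plan": [[0,-0.008,-0.01,0,0,0],[0,0,-0.02,0,0,0],[0,0,-0.02,0,0,0],[0,0,-0.018,0,0,0],[0,0,-0.012,0,0,0],[0,0,-0.008,0,0,0],[0,0,-0.004,0,0,0],[0.004,0.0004,0,0,0,0],[0.004,0.0004,0,0,0,0],[0.004,0.0004,0,0,0,0]]}}

```text
clock: 13.8
tcp_pos: [0.5266, -0.0654, 0.0802]
orientation: [0.001, -0.047, 0.999, -0.0]
wrist_force: [0.2, -0.3, -0.4]
finger_gap: 0.0002
```

{"op": "jog_arm", "data": {"plan": [[0.004,0.0004,0,0,0,0],[0.004,0.0004,0,0,0,0],[0.004,0.0004,0,0,0,0],[0.004,0.0004,0,0,0,0],[0.004,0.0004,0,0,0,0],[0.004,0.0004,0,0,0,0],[0.004,0.0004,0,0,0,0],[0.003,0.0003,0,0,0,0],[0,0,0,0,0,0],[0,0,0,0,0,0]]}}

```text
clock: 14.8
tcp_pos: [0.5564, -0.0621, 0.0792]
orientation: [-0.0, -0.047, 0.999, 0.0]
wrist_force: [-0.4, -0.2, -0.5]
finger_gap: -0.0003
```

```bash
python3 ang.py i side
```

```text
14.8 [ 0.5564 -0.0621  0.0792] [-0.4 -0.2 -0.5]
side [(np.float64(-48.4), np.float64(0.33), np.int32(15)), (np.float64(-83.9), np.float64(0.78), np.int32(19)), (np.float64(22.7), np.float64(-0.65), np.int32(19)), (np.float64(-119.7), np.float64(1.02), np.int32(26)), (np.float64(58.9), np.float64(-0.45), np.int32(24)), (np.float64(-155.9), np.float64(0.79), np.int32(31)), (np.float64(95.5), np.float64(0.22), np.int32(40)), (np.float64(167.2), np.float64(-0.09), np.int32(47)), (np.float64(131.7), np.float64(0.38), np.int32(43))] median 0.33
```

View pics/i_sidez.png

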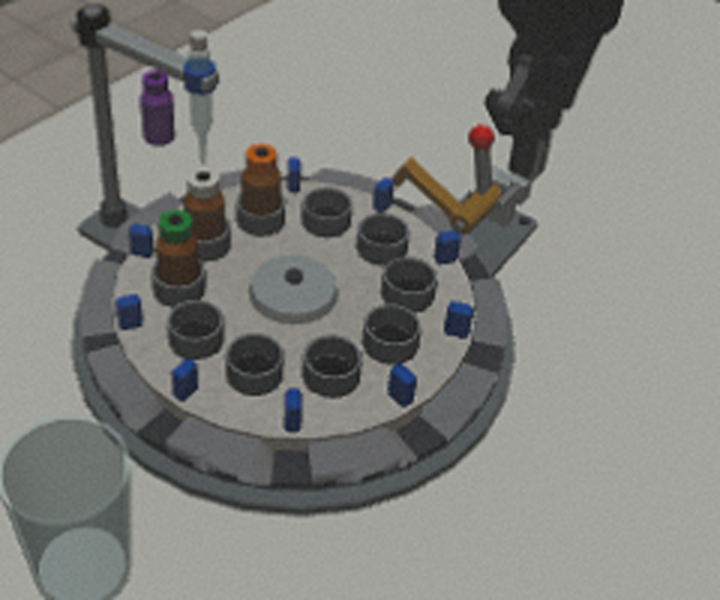

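{"op": "jog_arm", "data": {"plan": [[0,0,0,0,0,0],[0,0,0,0,0,0],[0,0,0,0,0,0],[0,0,0,0,0,0],[0,0,0,0,0,0],[0,0,0,0,0,0],[0,0,0,0,0,0],[0,0,0,0,0,0],[0,0,0,0,0,0],[0,0,0,0,0,0]]}}

```text
clock: 15.85
tcp_pos: [0.5564, -0.0621, 0.0793]
orientation: [0.0, -0.047, 0.999, 0.0]
wrist_force: [0.2, -0.2, 0.1]
finger_gap: 0.0002
```

```bash
python3 ang.py j side
python3 - <<'E'
from h import *
for t in "abcij":
  for n in ["side"]:
    try: im=cv2.imread(f"pics/{t}_{n}.png")[:,:,::-1].copy()
    except Exception: continue
    for ce,a in blobs(im,(0,150,80),(6,255,255))+blobs(im,(172,150,80),(180,255,255)):
      if ce[1]>150: print(t,ce.round(1),a)
E
```

```text
15.85 [ 0.5564 -0.0621  0.0793] [ 0.2 -0.2  0.1]
side [(np.float64(-48.4), np.float64(0.32), np.int32(16)), (np.float64(-83.9), np.float64(0.76), np.int32(17)), (np.float64(23.0), np.float64(-0.36), np.int32(21)), (np.float64(-119.5), np.float64(1.21), np.int32(24)), (np.float64(58.9), np.float64(-0.45), np.int32(24)), (np.float64(-156.6), np.float64(0.1), np.int32(37)), (np.float64(-164.9), np.float64(-8.17), np.int32(9)), (np.float64(95.2), np.float64(-0.12), np.int32(34)), (np.float64(168.2), np.float64(0.87), np.int32(36)), (np.float64(131.6), np.float64(0.25), np.int32(31))] median 0.175
a [321.1 174.8] 29
b [321.  174.8] 35
c [334.7 176.3] 35
i [330.1 174.6] 32
j [321.3 174.9] 31
```

View pics/j_sidez.png

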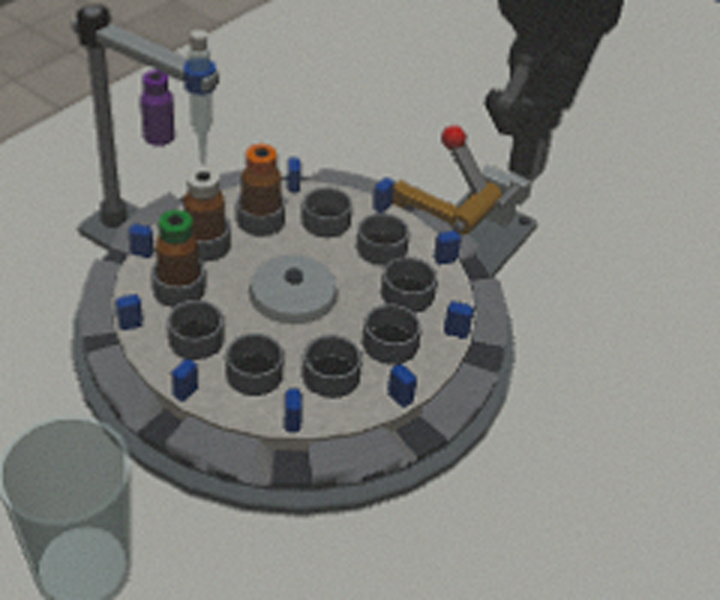

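{"op": "jog_arm", "data": {"plan": [[-0.008,0,0,0,0,0],[-0.01,0,0.005,0,0,0],[-0.01,0,0.02,0,0,0],[-0.01,0,0.03,0,0,0],[-0.02,-0.02,0.03,0,0,0],[-0.02,-0.04,0.03,0,0,0],[0,-0.04,0.02,0,0,0],[0,-0.04,0,0,0,0],[0,0,0,0,0,0],[0,0,0,0,0,0]]}}

```text
clock: 16.9
tcp_pos: [0.4788, -0.1997, 0.2122]
orientation: [-0.0, -0.046, 0.999, 0.0]
wrist_force: [0.2, 1.5, 0.1]
finger_gap: 0.0001
```

```bash
python3 ang.py k side top
python3 - <<'E'
from h import *
for t in "ak":
  for n in ["side","top"]:
    im=cv2.imread(f"pics/{t}_{n}.png")[:,:,::-1].copy()
    for ce,a in blobs(im,(0,150,80),(6,255,255))+blobs(im,(172,150,80),(180,255,255)):
      if ce[1]>150: print(t,n,ce.round(1),a)
E
```

```text
16.9 [ 0.4788 -0.1997  0.2122] [0.2 1.5 0.1]
side [(np.float64(-48.3), np.float64(0.4), np.int32(15)), (np.float64(-83.7), np.float64(1.02), np.int32(17)), (np.float64(22.7), np.float64(-0.59), np.int32(22)), (np.float64(-119.3), np.float64(1.43), np.int32(22)), (np.float64(59.1), np.float64(-0.22), np.int32(26)), (np.float64(-157.5), np.float64(-0.84), np.int32(40)), (np.float64(95.7), np.float64(0.43), np.int32(43)), (np.float64(166.9), np.float64(-0.44), np.int32(53)), (np.float64(131.6), np.float64(0.31), np.int32(46))] median 0.31
top [(np.float64(-12.3), np.float64(0.36), np.int32(22)), (np.float64(23.9), np.float64(0.54), np.int32(23)), (np.float64(-48.2), np.float64(0.46), np.int32(22)), (np.float64(59.9), np.float64(0.57), np.int32(21)), (np.float64(-84.5), np.float64(0.18), np.int32(22)), (np.float64(95.7), np.float64(0.38), np.int32(21)), (np.float64(-120.4), np.float64(0.26), np.int32(23)), (np.float64(131.9), np.float64(0.58), np.int32(22)), (np.float64(-156.3), np.float64(0.39), np.int32(25)), (np.float64(167.8), np.float64(0.47), np.int32(24))] median 0.42500000000000004
a side [321.1 174.8] 29
a top [320.8 207.5] 28
k side [321.1 174.7] 27
k top [320.6 207.6] 30
```

View pics/k_topz.png

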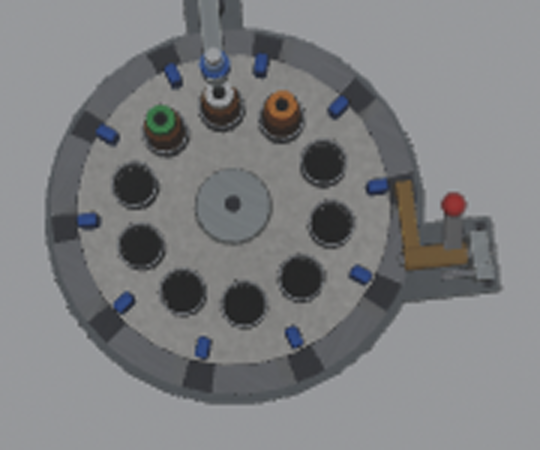

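The pawl's ball is at its original home pixels in both views. The vials have moved one place clockwise and the arm is clear.

```bash
python3 -c "
from workcell import *
print(hand_in())"
```

```text
the job is handed in; nothing more can be done
None
```

The job is done and handed in at about 17 s on the robot's clock. With the fingers shut, I pushed the pawl's red ball over until it lay on its rest. I then pushed one blue lug to turn the turntable one notch clockwise, tipped the pawl down again, and moved the arm clear.

- **Turntable:** it turned back about 35.6° by the top camera and 35.7° by the side camera. A full notch is 36°, so it sits within the ±2.9° of play.
- **Pawl:** the red ball is back within 0.2 px of its original home position in both views. A nose resting on a land would shift it by about 3 px (my estimate), so the pawl is fully home.
- **Vials and beaker:** the three vials are standing in their pockets, one place further clockwise. I never moved the arm near the beaker, and it looked unmoved in the side pictures; I did not measure its position.
- **Forces:** every reading at the end of a move was about 2 N or less.

No check failed. Single lug readings from the side camera scattered by about 1°, but the medians from the two cameras agreed.

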